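# Find the tired spring seat of a tumbler and tag it

## Robot

A 6-joint arm with a two-finger parallel gripper is mounted at the origin on the work surface. World frame = base frame: x ahead of the robot, y to its left, z up, the work surface at z = 0. Lengths are in mm, angles in rad, forces in N, time in s.
With the tool pointing down it reaches from about 325 to 850 mm from the base axis. Payload 4.4 kg.
Tool frame: the origin (TCP) lies on the centre line of the jaws, within the pads' length; the fingertips stand 8 mm ahead of it and the grasp point (between the pads) lies 11 mm behind it; x points along the fingers, y is the direction in which the jaws open and shut, and the axes are right-handed (so a half turn about x gives the same grasp; the last joint's range is limited). The gripper opens to 94 mm and grips with 3 to 60 N. Pads are 16 mm wide; open, the fingers measure 119 mm over their backs; the gripper's body (75 mm by 177 mm) begins 78 mm behind the grasp point.
Start: joints at [-1.472, 0.207, 1.542, -0, 1.393, -0.15], TCP at [141.576, -557.3, 213.447] pointing down, gripper open.
Joint ranges: [-2.73, 2.73], [-0.86, 2.22], [0.23, 2.46], [-1.11, 4.25], [0.08, 2.63], [-2.82, 2.82]. Speed limits (rad/s): [2.79, 2.79, 3.14, 3.14, 3.14, 3.14].

## Interface

Orientations are given as a 3x3 rotation matrix whose columns are the frame's x, y, z axes.
In Python, from cell import ctrl gives the robot as it stands. The module is installed in compiled form; this text tells all that it offers.
- The arm moves only by the tool drive_tool, never from a script. Its argument "rows" is a list of rows, each a list of 5 numbers: the gripper's target within -1 to 1 (fully open at 1, half-way at 0, shut at -1), then the shift along the tool's x, y, z in mm, then the turn about the tool's x in rad. A call has 1 to 12 rows; each row is the pose to reach, as a shift and turn from the pose commanded when the call began, along the tool's axes at that moment; what a row does not reach only later rows make up. A row lasts 1/8 s, in which the tool goes at most 62.5 mm and 10.7 degrees, less where a joint would pass 70% of its speed; a pose out of reach is approached as far as the arm can. A call with a gripper value outside its range is refused whole. The fingers move at their own pace and stop on an object; "grip_force" is the grip in N (left out, the last holds). Time passes only in rows, so rows that repeat a pose let the fingers close. It gives the time, the measured TCP pose, the force and the opening at its end, in the units of the state.
- ctrl.get_obs(): the state, without advancing time (a new reading comes with each control period).
- ctrl.capture(name): name is "scene" or "top" or "wrist"; returns a dict with "pixels" (384x512x3 uint8, blue, green, red), "range_z" (384x512 float32, mm along the optical axis (not along the pixel's ray), 0 where there is no reading), "fx", "fy", "cx", "cy" (pixels), "camera_from_world" (4x4, takes a point from world to camera coordinates); the wrist camera has in their place "T_tool_cam" (4x4, takes a point from camera to tool coordinates, whose origin is the TCP and whose axes are the tool frame's). Camera axes: x right, y down, z forward; pixel columns grow to the right and rows downward; lengths in mm; the calibration is good to about 2 mm. A picture is of the moment at which its call begins: read the wrist's pose just before it.
- ctrl.close_job(): hands the job in, once; it reports no verdict.
The state is a dict: "clock": time; "joint_positions": joint angles; "joint_vel": joint speeds; "joint_torque": joint torques, N m; "eef_pos": TCP position; "ee_rot": TCP orientation; "wrist_force": force on the tool from outside, world axes, zero at the start; "ft_torque": the same for the moment, N m; "gripper_width": opening from 0.0 (shut) to 1.0 (fully open).
Only numpy, scipy, OpenCV 4.12 (cv2) and the standard library are available. Lean on these libraries where they do the work, as an engineer would, in place of code of your own. Each camera call takes 0.05 s, during which the arm holds its last target. There are 200 camera calls.

## Task

The bowl is off this jeweller's tumbler because one of the three spring seats that carry it has gone soft. Going round clockwise (the left seat, then the far one, then the right one), press each rubber cap down a few millimetres and let it come back up, to find the one that gives most easily; then push the red tag on the outer side of that seat down flat to mark it. Only press and push: leave the other two tags standing, pull nothing up, and do not shift the wing nut, jar, screwdriver or brush.

Things in the scene. Friction and masses are not known exactly. Their poses are not given: they have to be found in the camera images.
- tumbler: Blue round steel tumbler base, 300 mm across, fixed to the bench; origin at the centre of its underside, z up, x towards its far seat. Flat deck at 85 mm height, with an 80 mm wide open motor well in the middle. Three spring seats stand on the deck 70 mm from the centre and 120 degrees apart. It stands turned by up to 0.25 rad either way.
- place_left (a point): Centre of the near left seat's foot, on the deck 85 mm up (fixed to the tumbler, 120 degrees counter-clockwise from its x axis seen from above). A spring seat stands on it.
- place_far (a point): Centre of the far seat's foot, on the deck 85 mm up (fixed to the tumbler, 0 degrees counter-clockwise from its x axis seen from above). A spring seat stands on it.
- place_right (a point): Centre of the near right seat's foot, on the deck 85 mm up (fixed to the tumbler, -120 degrees counter-clockwise from its x axis seen from above). A spring seat stands on it.
- pad_a_top (a point): Centre of the top face of one seat's cap: black rubber disc 44 mm across and 20 mm thick with a bright steel band, on a 32 mm wide coil spring in a 50 mm steel cup; top face 57 mm above the deck (142 mm above the bench) at rest. The three look alike; which of them stands on which place changes from start to start.
- pad_a (a joint): Travel of the cap of point pad_a_top: about 0 at rest (all within 1.2 mm of 0), grows in m as it is pressed straight down, stop at 0.016; it springs back up when let go. A good spring takes about 1.1 to 1.35 N per mm, the tired one about 0.35 N per mm. It can be pulled up (negative), but must not be.
- pad_b_top (a point): Centre of the top face of one seat's cap: black rubber disc 44 mm across and 20 mm thick with a bright steel band, on a 32 mm wide coil spring in a 50 mm steel cup; top face 57 mm above the deck (142 mm above the bench) at rest. The three look alike; which of them stands on which place changes from start to start.
- pad_b (a joint): Travel of the cap of point pad_b_top: about 0 at rest (all within 1.2 mm of 0), grows in m as it is pressed straight down, stop at 0.016; it springs back up when let go. A good spring takes about 1.1 to 1.35 N per mm, the tired one about 0.35 N per mm. It can be pulled up (negative), but must not be.
- pad_c_top (a point): Centre of the top face of one seat's cap: black rubber disc 44 mm across and 20 mm thick with a bright steel band, on a 32 mm wide coil spring in a 50 mm steel cup; top face 57 mm above the deck (142 mm above the bench) at rest. The three look alike; which of them stands on which place changes from start to start.
- pad_c (a joint): Travel of the cap of point pad_c_top: about 0 at rest (all within 1.2 mm of 0), grows in m as it is pressed straight down, stop at 0.016; it springs back up when let go. A good spring takes about 1.1 to 1.35 N per mm, the tired one about 0.35 N per mm. It can be pulled up (negative), but must not be.
- tag_left_face (a point): Point on the upper face of the red tag of the left seat, 28 mm from its hinge. The tag is a 44 x 32 x 4 mm plate with a white patch near its free end, on a steel bracket radially outside the seat. Its level hinge pin lies 104 mm from the tumbler's centre and 130 mm above the bench; the free end points outward, 46 mm from the pin, sloping up when the tag stands.
- tag_left (a joint): Angle of the left tag: about 0 when standing (sloping up 0.6 rad from level), 0.6 when pushed down flat (level, upper face 132 mm above the bench, nothing under its free end before the deck). It swings down as its upper face is pushed from above with 1 to 5 N near the free end, and stays where it is left.
- tag_far_face (a point): Point on the upper face of the red tag of the far seat, 28 mm from its hinge. The tag is a 44 x 32 x 4 mm plate with a white patch near its free end, on a steel bracket radially outside the seat. Its level hinge pin lies 104 mm from the tumbler's centre and 130 mm above the bench; the free end points outward, 46 mm from the pin, sloping up when the tag stands.
- tag_far (a joint): Angle of the far tag: about 0 when standing (sloping up 0.6 rad from level), 0.6 when pushed down flat (level, upper face 132 mm above the bench, nothing under its free end before the deck). It swings down as its upper face is pushed from above with 1 to 5 N near the free end, and stays where it is left.
- tag_right_face (a point): Point on the upper face of the red tag of the right seat, 28 mm from its hinge. The tag is a 44 x 32 x 4 mm plate with a white patch near its free end, on a steel bracket radially outside the seat. Its level hinge pin lies 104 mm from the tumbler's centre and 130 mm above the bench; the free end points outward, 46 mm from the pin, sloping up when the tag stands.
- tag_right (a joint): Angle of the right tag: about 0 when standing (sloping up 0.6 rad from level), 0.6 when pushed down flat (level, upper face 132 mm above the bench, nothing under its free end before the deck). It swings down as its upper face is pushed from above with 1 to 5 N near the free end, and stays where it is left.
- wingnut_mid (a point): Brass wing nut, loose on the deck between the two near seats, 22 mm across the hub, about 50 mm over the wings and 22 mm high; point half-way up. Leave alone.
- jar_mid (a point): Clear jar with a black cap and paper label, 68 mm across, 85 mm tall, on the bench to the left; point half-way up. Leave alone.
- screwdriver_grip (a point): Screwdriver with an orange handle, lying on the bench to the right; point in its handle. Leave alone.
- brush_grip (a point): Brush with a wooden handle, lying on the bench to the right; point in its handle. Leave alone.

How it is judged (in metres and radians):
On the way, in this order (a step that is already met when the one before it is completed fails the run):
1. the left seat's cap alone is pressed down (more than 2.5 mm), the other two up (((horizontal distance between pad_a_top and place_left below 0.02 m and value of joint pad_a above 0.0025 m and value of joint each of pad_b, pad_c below 0.002 m) or (horizontal distance between pad_b_top and place_left below 0.02 m and value of joint pad_b above 0.0025 m and value of joint each of pad_a, pad_c below 0.002 m) or (horizontal distance between pad_c_top and place_left below 0.02 m and value of joint pad_c above 0.0025 m and value of joint each of pad_a, pad_b below 0.002 m))), for 0.1 s.
2. the far seat's cap alone is pressed down (more than 2.5 mm), the other two up (((horizontal distance between pad_a_top and place_far below 0.02 m and value of joint pad_a above 0.0025 m and value of joint each of pad_b, pad_c below 0.002 m) or (horizontal distance between pad_b_top and place_far below 0.02 m and value of joint pad_b above 0.0025 m and value of joint each of pad_a, pad_c below 0.002 m) or (horizontal distance between pad_c_top and place_far below 0.02 m and value of joint pad_c above 0.0025 m and value of joint each of pad_a, pad_b below 0.002 m))), for 0.1 s.
3. the right seat's cap alone is pressed down (more than 2.5 mm), the other two up (((horizontal distance between pad_a_top and place_right below 0.02 m and value of joint pad_a above 0.0025 m and value of joint each of pad_b, pad_c below 0.002 m) or (horizontal distance between pad_b_top and place_right below 0.02 m and value of joint pad_b above 0.0025 m and value of joint each of pad_a, pad_c below 0.002 m) or (horizontal distance between pad_c_top and place_right below 0.02 m and value of joint pad_c above 0.0025 m and value of joint each of pad_a, pad_b below 0.002 m))), for 0.1 s.
4. the tag of the softest seat is pushed down flat, the other two still standing (((horizontal distance between pad_a_top and place_left below 0.02 m and (value of joint pad_a between 0.0007 and 0.002 m and value of joint each of pad_b, pad_c below 0.0007 m) and value of joint tag_left above 0.5 rad and value of joint tag_far between -0.25 and 0.25 rad and value of joint tag_right between -0.25 and 0.25 rad) or (horizontal distance between pad_b_top and place_left below 0.02 m and (value of joint pad_b between 0.0007 and 0.002 m and value of joint each of pad_a, pad_c below 0.0007 m) and value of joint tag_left above 0.5 rad and value of joint tag_far between -0.25 and 0.25 rad and value of joint tag_right between -0.25 and 0.25 rad) or (horizontal distance between pad_c_top and place_left below 0.02 m and (value of joint pad_c between 0.0007 and 0.002 m and value of joint each of pad_a, pad_b below 0.0007 m) and value of joint tag_left above 0.5 rad and value of joint tag_far between -0.25 and 0.25 rad and value of joint tag_right between -0.25 and 0.25 rad) or (horizontal distance between pad_a_top and place_far below 0.02 m and (value of joint pad_a between 0.0007 and 0.002 m and value of joint each of pad_b, pad_c below 0.0007 m) and value of joint tag_far above 0.5 rad and value of joint tag_left between -0.25 and 0.25 rad and value of joint tag_right between -0.25 and 0.25 rad) or (horizontal distance between pad_b_top and place_far below 0.02 m and (value of joint pad_b between 0.0007 and 0.002 m and value of joint each of pad_a, pad_c below 0.0007 m) and value of joint tag_far above 0.5 rad and value of joint tag_left between -0.25 and 0.25 rad and value of joint tag_right between -0.25 and 0.25 rad) or (horizontal distance between pad_c_top and place_far below 0.02 m and (value of joint pad_c between 0.0007 and 0.002 m and value of joint each of pad_a, pad_b below 0.0007 m) and value of joint tag_far above 0.5 rad and value of joint tag_left between -0.25 and 0.25 rad and value of joint tag_right between -0.25 and 0.25 rad) or (horizontal distance between pad_a_top and place_right below 0.02 m and (value of joint pad_a between 0.0007 and 0.002 m and value of joint each of pad_b, pad_c below 0.0007 m) and value of joint tag_right above 0.5 rad and value of joint tag_left between -0.25 and 0.25 rad and value of joint tag_far between -0.25 and 0.25 rad) or (horizontal distance between pad_b_top and place_right below 0.02 m and (value of joint pad_b between 0.0007 and 0.002 m and value of joint each of pad_a, pad_c below 0.0007 m) and value of joint tag_right above 0.5 rad and value of joint tag_left between -0.25 and 0.25 rad and value of joint tag_far between -0.25 and 0.25 rad) or (horizontal distance between pad_c_top and place_right below 0.02 m and (value of joint pad_c between 0.0007 and 0.002 m and value of joint each of pad_a, pad_b below 0.0007 m) and value of joint tag_right above 0.5 rad and value of joint tag_left between -0.25 and 0.25 rad and value of joint tag_far between -0.25 and 0.25 rad))), for 0.2 s.
At the end, for the whole second after the job is handed in: The softest seat's tag lies flat (turned at least 0.5 of 0.6 rad), the other two tags stand (within 0.25 rad of 0), all caps are back at rest (the tired one sags 1.1 mm under its own weight, good ones 0.3), and the wing nut, jar, screwdriver and brush are within 12 mm of their start (((horizontal distance between pad_a_top and place_left below 0.02 m and (value of joint pad_a between 0.0007 and 0.002 m and value of joint each of pad_b, pad_c below 0.0007 m) and value of joint tag_left above 0.5 rad and value of joint tag_far between -0.25 and 0.25 rad and value of joint tag_right between -0.25 and 0.25 rad) or (horizontal distance between pad_b_top and place_left below 0.02 m and (value of joint pad_b between 0.0007 and 0.002 m and value of joint each of pad_a, pad_c below 0.0007 m) and value of joint tag_left above 0.5 rad and value of joint tag_far between -0.25 and 0.25 rad and value of joint tag_right between -0.25 and 0.25 rad) or (horizontal distance between pad_c_top and place_left below 0.02 m and (value of joint pad_c between 0.0007 and 0.002 m and value of joint each of pad_a, pad_b below 0.0007 m) and value of joint tag_left above 0.5 rad and value of joint tag_far between -0.25 and 0.25 rad and value of joint tag_right between -0.25 and 0.25 rad) or (horizontal distance between pad_a_top and place_far below 0.02 m and (value of joint pad_a between 0.0007 and 0.002 m and value of joint each of pad_b, pad_c below 0.0007 m) and value of joint tag_far above 0.5 rad and value of joint tag_left between -0.25 and 0.25 rad and value of joint tag_right between -0.25 and 0.25 rad) or (horizontal distance between pad_b_top and place_far below 0.02 m and (value of joint pad_b between 0.0007 and 0.002 m and value of joint each of pad_a, pad_c below 0.0007 m) and value of joint tag_far above 0.5 rad and value of joint tag_left between -0.25 and 0.25 rad and value of joint tag_right between -0.25 and 0.25 rad) or (horizontal distance between pad_c_top and place_far below 0.02 m and (value of joint pad_c between 0.0007 and 0.002 m and value of joint each of pad_a, pad_b below 0.0007 m) and value of joint tag_far above 0.5 rad and value of joint tag_left between -0.25 and 0.25 rad and value of joint tag_right between -0.25 and 0.25 rad) or (horizontal distance between pad_a_top and place_right below 0.02 m and (value of joint pad_a between 0.0007 and 0.002 m and value of joint each of pad_b, pad_c below 0.0007 m) and value of joint tag_right above 0.5 rad and value of joint tag_left between -0.25 and 0.25 rad and value of joint tag_far between -0.25 and 0.25 rad) or (horizontal distance between pad_b_top and place_right below 0.02 m and (value of joint pad_b between 0.0007 and 0.002 m and value of joint each of pad_a, pad_c below 0.0007 m) and value of joint tag_right above 0.5 rad and value of joint tag_left between -0.25 and 0.25 rad and value of joint tag_far between -0.25 and 0.25 rad) or (horizontal distance between pad_c_top and place_right below 0.02 m and (value of joint pad_c between 0.0007 and 0.002 m and value of joint each of pad_a, pad_b below 0.0007 m) and value of joint tag_right above 0.5 rad and value of joint tag_left between -0.25 and 0.25 rad and value of joint tag_far between -0.25 and 0.25 rad)) and value of joint each of pad_a, pad_b, pad_c above -0.0015 m and distance of each of wingnut_mid, jar_mid, screwdriver_grip, brush_grip from where it was at the start of the episode below 0.012 m); the robot touches nothing.
It fails at once if the tag of a seat that is not the softest is pushed down (past half-way) ((horizontal distance between pad_a_top and place_left below 0.02 m and value of joint pad_a below 0.0007 m and value of joint tag_left above 0.3 rad) or (horizontal distance between pad_b_top and place_left below 0.02 m and value of joint pad_b below 0.0007 m and value of joint tag_left above 0.3 rad) or (horizontal distance between pad_c_top and place_left below 0.02 m and value of joint pad_c below 0.0007 m and value of joint tag_left above 0.3 rad) or (horizontal distance between pad_a_top and place_far below 0.02 m and value of joint pad_a below 0.0007 m and value of joint tag_far above 0.3 rad) or (horizontal distance between pad_b_top and place_far below 0.02 m and value of joint pad_b below 0.0007 m and value of joint tag_far above 0.3 rad) or (horizontal distance between pad_c_top and place_far below 0.02 m and value of joint pad_c below 0.0007 m and value of joint tag_far above 0.3 rad) or (horizontal distance between pad_a_top and place_right below 0.02 m and value of joint pad_a below 0.0007 m and value of joint tag_right above 0.3 rad) or (horizontal distance between pad_b_top and place_right below 0.02 m and value of joint pad_b below 0.0007 m and value of joint tag_right above 0.3 rad) or (horizontal distance between pad_c_top and place_right below 0.02 m and value of joint pad_c below 0.0007 m and value of joint tag_right above 0.3 rad)).
It fails at once if a cap is pulled up by more than 4 mm, or a tag is pulled up beyond its standing slope by 0.3 rad (value of joint any of pad_a, pad_b, pad_c below -0.004 m or value of joint any of tag_left, tag_far, tag_right below -0.3 rad).
It fails at once if the wing nut, jar, screwdriver or brush is shifted or lifted (more than 12 mm) (distance of any of wingnut_mid, jar_mid, screwdriver_grip, brush_grip from where it was at the start of the episode above 0.012 m).
It also fails if it takes over 51 s, if anything falls off the work surface, if the arm or the gripper's body presses on something with over 40 N, if the wrist force passes 120 N, or if a joint passes its speed limit or range.

## Working session

There is one attempt and no reset: what is moved stays moved. The work goes in short steps, Python scripts to look and compute and a tool call to move; the robot and the scene stay as the last step left them, time stands still between calls to the robot, and variables do not carry over. Pictures are saved under pics/ and viewed, about 8 in all and at most 12, crops included, and the job is handed in when it is done.

Besides the shell and the picture viewer there is one more tool, called after "Emit:" by a JSON object that holds its "method" and its "body". drive_tool: Moves the arm, as the interface text tells. Its arguments: {"type":"object","properties":{"rows":{"type":"array","items":{"type":"array","items":{"type":"number"}}},"grip_force":{"type":"number"}},"required":["rows"]}

```bash
mkdir -p pics; cat > h.py <<'E'
import numpy as np, cv2
from cell import ctrl
def world(c):
    d=c["range_z"]; v,u=np.mgrid[:384,:512]
    P=np.stack([(u-c["cx"])/c["fx"]*d,(v-c["cy"])/c["fy"]*d,d],-1)
    T=np.linalg.inv(c["camera_from_world"])
    return P@T[:3,:3].T+T[:3,3]
E
python3 - <<'E'
from h import *
o=ctrl.get_obs(); print({k:np.round(v,3).tolist() for k,v in o.items()})
c=ctrl.capture("top"); s=ctrl.capture("scene")
cv2.imwrite("pics/a.png",np.vstack([c["pixels"],s["pixels"]])[:,:])
W=world(c); hsv=cv2.cvtColor(c["pixels"],cv2.COLOR_BGR2HSV)
m=((hsv[...,0]<8)|(hsv[...,0]>172))&(hsv[...,1]>140)&(hsv[...,2]>70)
n,l,st,ce=cv2.connectedComponentsWithStats(m.astype(np.uint8))
for i in range(1,n):
    if st[i,4]>25: print("red",st[i,4],ce[i].round(),np.median(W[l==i],0).round(1))
b=(abs(W[...,2]-142)<4)&(c["range_z"]>0)
n,l,st,ce=cv2.connectedComponentsWithStats(b.astype(np.uint8))
for i in range(1,n):
    if st[i,4]>25: print("z142",st[i],ce[i].round(),W[l==i].mean(0).round(1))
print(c["camera_from_world"].round(2),c["fx"])
E
```

```text
{'clock': 0.0, 'joint_positions': [-1.472, 0.207, 1.543, -0.0, 1.393, -0.15], 'joint_vel': [0.001, -0.001, 0.001, -0.001, -0.0, 0.0], 'joint_torque': [-0.001, -37.088, -28.142, 0.07, 0.036, -0.0], 'eef_pos': [141.511, -556.52, 212.305], 'ee_rot': [[-0.0, 0.246, -0.969], [0.002, -0.969, -0.246], [-1.0, -0.002, -0.0]], 'wrist_force': [-0.158, 0.333, 0.348], 'ft_torque': [-0.015, 0.029, 0.009], 'gripper_width': 1.001}
red 133 [224. 139.] [648.8  52.7 142.9]
red 118 [170. 196.] [497.9 193.8 145.4]
red 118 [248. 212.] [450.8  -5.8 144.2]
z142 [219 137  12  10  55] [225. 141.] [647.5  50.8 142.4]
z142 [213 150  16  16 186] [220. 158.] [600.4  63.1 141.7]
z142 [182 183  16  16 183] [190. 191.] [512.2 146.1 141.1]
z142 [168 191   9  11  45] [173. 196.] [500.1 190.  142.2]
z142 [226 192  17  16 197] [234. 200.] [484.5  28.4 141.8]
z142 [242 206  10  11  41] [247. 211.] [452.8  -4.4 142.4]
[[-3.00000e-02 -1.00000e+00  1.00000e-02 -1.31300e+01]
 [-9.80000e-01  3.00000e-02 -1.70000e-01  5.30260e+02]
 [ 1.70000e-01 -2.00000e-02 -9.80000e-01  1.18433e+03]
 [ 0.00000e+00  0.00000e+00  0.00000e+00  1.00000e+00]] 425.79180184006407
```

View pics/a.png

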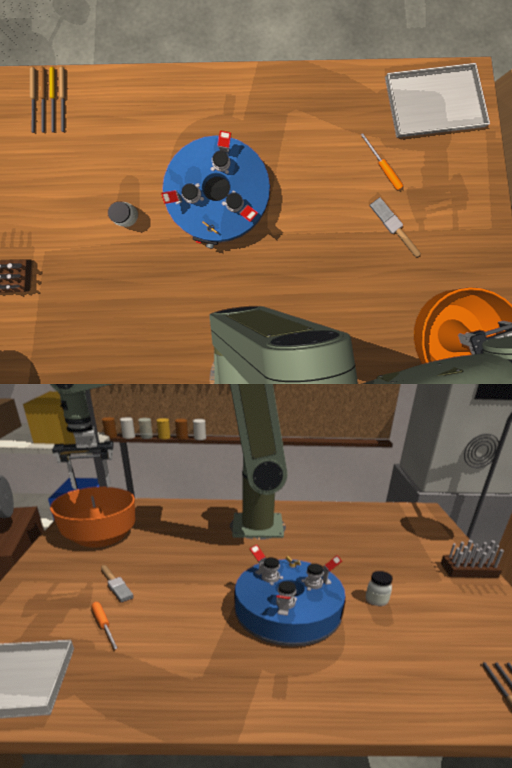

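Emit:
{"method": "drive_tool", "body": {"rows": [[-1,-40,0,0,0],[-1,-80,0,0,0],[-1,-80,-40,-36,0],[-1,-80,-80,-72,0],[-1,-80,-120,-108,0],[-1,-80,-160,-144,0],[-1,-80,-200,-180,0],[-1,-80,-240,-216,0],[-1,-80,-280,-252,0],[-1,-80,-300,-270,0],[-1,-80,-300,-270,0],[-1,-80,-300,-270,0]], "grip_force": 20}}

```text
clock: 1.6
eef_pos: [329.1, -200.5, 293.2]
ee_rot: [[-0.001, 0.246, -0.969], [-0.0, -0.969, -0.246], [-1.0, 0.0, 0.001]]
wrist_force: [0.2, 0.2, 0.6]
gripper_width: 0.009
```

Emit:
{"method": "drive_tool", "body": {"rows": [[-1,0,-40,-36,0],[-1,0,-80,-72,0],[-1,0,-120,-108,0],[-1,0,-160,-144,0],[-1,0,-200,-180,0],[-1,0,-240,-216,0],[-1,0,-280,-252,0],[-1,0,-290,-262,0],[-1,40,-290,-262,0],[-1,80,-290,-262,0],[-1,110,-290,-262,0],[-1,110,-290,-262,0]]}}

```text
clock: 3.1
eef_pos: [509.7, 143.4, 180.4]
ee_rot: [[-0.007, 0.244, -0.97], [-0.001, -0.97, -0.244], [-1.0, -0.0, 0.007]]
wrist_force: [0.8, -0.3, -0.5]
gripper_width: -0.0
```

```bash
python3 - <<'E'
from h import *
o=ctrl.get_obs(); p=o["eef_pos"]; R=o["ee_rot"]
c=ctrl.capture("wrist"); print(p.round(1),R.round(3).tolist(),o["wrist_force"].round(2)); cv2.imwrite("pics/w1.png",c["pixels"])
d=c["range_z"]; v,u=np.mgrid[:384,:512]
P=np.stack([(u-c["cx"])/c["fx"]*d,(v-c["cy"])/c["fy"]*d,d],-1)
T=c["T_tool_cam"]; W=(P@T[:3,:3].T+T[:3,3])@np.array(R).T+p
b=((abs(W[...,2]-142)<4)&(d>0)).astype(np.uint8)
n,l,st,ce=cv2.connectedComponentsWithStats(b)
for i in range(1,n):
    if st[i,4]>300: print(st[i],ce[i].round(),W[l==i].mean(0).round(1),W[l==i].min(0).round(1),W[l==i].max(0).round(1))
s=ctrl.capture("scene"); cv2.imwrite("pics/s1.png",cv2.resize(s["pixels"][100:280,180:420],None,fx=3,fy=3))
E
```

```text
[509.7 143.4 180.4] [[-0.007, 0.244, -0.97], [-0.001, -0.97, -0.244], [-1.0, -0.0, 0.007]] [ 0.82 -0.3  -0.53]
[ 420   22   61   50 1348] [448.  47.] [645.4  53.  142.1] [634.5  35.5 138. ] [655.7  69.1 146. ]
[ 369   83   68   68 3545] [403. 117.] [599.   64.5 141.8] [577.3  41.7 138. ] [620.3  85.2 144.1]
[ 218  182   61   52 1971] [248. 204.] [516.3 148.2 141. ] [491.9 124.5 138.1] [532.1 167.6 143.3]
[171 193  25  47 746] [183. 215.] [497.7 190.1 142.1] [480.7 180.1 138. ] [513.7 201.  146. ]
[ 362  255   59   38 1842] [391. 276.] [488.7  31.  141.7] [470.1   6.8 138. ] [505.   49.9 144.3]
[397 328  43  20 410] [414. 334.] [446.3  -3.  143.2] [435.2 -18.5 138.3] [457.3   8.  146. ]
```

View pics/w1.png

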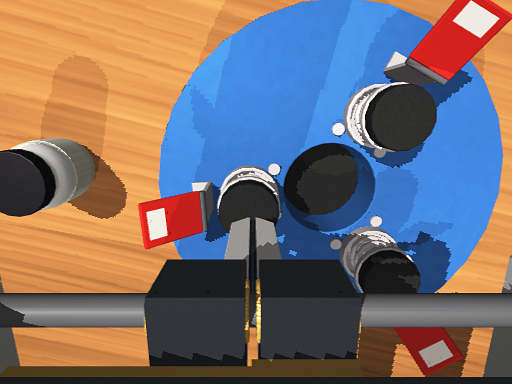

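Emit:
{"method": "drive_tool", "body": {"rows": [[-1,10,0,0,0],[-1,20,0,0,0],[-1,25,0,0,0],[-1,25,0,0,0],[-1,25,0,0,0],[-1,25,0,0,0]]}}

```text
clock: 3.95
eef_pos: [512.2, 145.6, 158.8]
ee_rot: [[0.001, 0.246, -0.969], [0.0, -0.969, -0.246], [-1.0, 0.0, -0.001]]
wrist_force: [-1.1, -0.3, 0.6]
gripper_width: 0.007
```

Emit:
{"method": "drive_tool", "body": {"rows": [[-1,5,0,0,0],[-1,10,0,0,0],[-1,12,0,0,0],[-1,12,0,0,0],[-1,12,0,0,0],[-1,12,0,0,0]]}}

```text
clock: 4.7
eef_pos: [511.8, 145.5, 146.5]
ee_rot: [[-0.0, 0.246, -0.969], [-0.0, -0.969, -0.246], [-1.0, -0.0, 0.0]]
wrist_force: [-1.0, 1.1, 1.1]
gripper_width: 0.008
```

Emit:
{"method": "drive_tool", "body": {"rows": [[-1,2,0,0,0],[-1,4,0,0,0],[-1,4,0,0,0],[-1,4,0,0,0]]}}

```text
clock: 5.2
eef_pos: [512.0, 145.5, 142.6]
ee_rot: [[0.0, 0.246, -0.969], [-0.0, -0.969, -0.246], [-1.0, 0.0, -0.0]]
wrist_force: [-1.1, 0.9, 2.6]
gripper_width: 0.004
```

Emit:
{"method": "drive_tool", "body": {"rows": [[-1,-4,0,0,0],[-1,-15,0,0,0],[-1,-40,0,0,0],[-1,-40,35,-22,0],[-1,-40,70,-44,0],[-1,-40,102,-65,0],[-1,-40,102,-65,0],[-1,-15,102,-65,0],[-1,-15,102,-65,0],[-1,-15,102,-65,0],[-1,-15,102,-65,0]]}}

```text
clock: 6.58
eef_pos: [600.6, 63.1, 158.8]
ee_rot: [[0.002, 0.247, -0.969], [-0.0, -0.969, -0.247], [-1.0, 0.0, -0.002]]
wrist_force: [-0.8, 0.5, 0.4]
gripper_width: 0.004
```

Emit:
{"method": "drive_tool", "body": {"rows": [[-1,5,0,0,0],[-1,9,0,0,0],[-1,11,0,0,0],[-1,11,0,0,0],[-1,11,0,0,0],[-1,11,0,0,0]]}}

```text
clock: 7.32
eef_pos: [600.2, 62.7, 146.8]
ee_rot: [[0.001, 0.246, -0.969], [0.0, -0.969, -0.246], [-1.0, 0.0, -0.001]]
wrist_force: [0.1, 0.6, 3.9]
gripper_width: 0.002
```

Emit:
{"method": "drive_tool", "body": {"rows": [[-1,2,0,0,0],[-1,4,0,0,0],[-1,4,0,0,0],[-1,4,0,0,0]]}}

```text
clock: 7.82
eef_pos: [600.3, 62.7, 143.3]
ee_rot: [[0.001, 0.246, -0.969], [0.0, -0.969, -0.246], [-1.0, 0.0, -0.001]]
wrist_force: [-2.2, 1.2, 6.9]
gripper_width: 0.002
```

Emit:
{"method": "drive_tool", "body": {"rows": [[-1,-4,0,0,0],[-1,-15,0,0,0],[-1,-40,0,0,0],[-1,-40,2,40,0],[-1,-40,4,80,0],[-1,-40,5,121,0],[-1,-40,5,121,0],[-1,-15,5,121,0],[-1,-15,5,121,0],[-1,-15,5,121,0],[-1,-15,5,121,0]]}}

```text
clock: 9.2
eef_pos: [485.0, 28.0, 158.3]
ee_rot: [[0.002, 0.246, -0.969], [-0.0, -0.969, -0.246], [-1.0, 0.001, -0.002]]
wrist_force: [0.5, -0.0, -0.6]
gripper_width: 0.004
```

Emit:
{"method": "drive_tool", "body": {"rows": [[-1,5,0,0,0],[-1,9,0,0,0],[-1,11,0,0,0],[-1,11,0,0,0],[-1,11,0,0,0],[-1,11,0,0,0]]}}

```text
clock: 9.95
eef_pos: [484.3, 28.0, 146.8]
ee_rot: [[0.001, 0.246, -0.969], [-0.0, -0.969, -0.246], [-1.0, 0.0, -0.001]]
wrist_force: [0.3, 0.1, 3.9]
gripper_width: 0.002
```

Emit:
{"method": "drive_tool", "body": {"rows": [[-1,2,0,0,0],[-1,4,0,0,0],[-1,4,0,0,0],[-1,4,0,0,0]]}}

```text
clock: 10.45
eef_pos: [484.3, 28.0, 143.4]
ee_rot: [[0.001, 0.246, -0.969], [-0.0, -0.969, -0.246], [-1.0, 0.0, -0.001]]
wrist_force: [-2.2, 0.6, 8.9]
gripper_width: 0.006
```

Emit:
{"method": "drive_tool", "body": {"rows": [[-1,-4,0,0,0],[-1,-15,0,0,0],[-1,-50,0,0,0],[-1,-50,-40,-12,0],[-1,-50,-80,-24,0],[-1,-50,-120,-36,0],[-1,-50,-160,-48,0],[-1,-50,-175,-53,0],[-1,-50,-175,-53,0],[-1,-35,-175,-53,0],[-1,-35,-175,-53,0],[-1,-35,-175,-53,0]]}}

```text
clock: 11.95
eef_pos: [492.1, 209.7, 177.0]
ee_rot: [[-0.001, 0.245, -0.97], [-0.0, -0.97, -0.245], [-1.0, 0.0, 0.001]]
wrist_force: [0.2, 0.6, -0.2]
gripper_width: 0.003
```

```bash
python3 - <<'E'
from h import *
o=ctrl.get_obs(); p=o["eef_pos"]; R=np.array(o["ee_rot"])
c=ctrl.capture("wrist"); print(p.round(1),o["wrist_force"].round(2)); cv2.imwrite("pics/w2.png",c["pixels"])
d=c["range_z"]; v,u=np.mgrid[:384,:512]
P=np.stack([(u-c["cx"])/c["fx"]*d,(v-c["cy"])/c["fy"]*d,d],-1)
T=c["T_tool_cam"]; W=(P@T[:3,:3].T+T[:3,3])@R.T+p
hsv=cv2.cvtColor(c["pixels"],cv2.COLOR_BGR2HSV)
m=((hsv[...,0]<8)|(hsv[...,0]>172))&(hsv[...,1]>140)&(hsv[...,2]>70)&(d>0)
n,l,st,ce=cv2.connectedComponentsWithStats(m.astype(np.uint8))
for i in range(1,n):
    if st[i,4]>100:
        Q=W[l==i]; print(st[i],Q.mean(0).round(1),Q.min(0).round(1),Q.max(0).round(1))
E
```

```text
[492.1 209.7 177. ] [ 0.25  0.63 -0.17]
[ 244  192   52   48 1323] [500.5 194.1 144.6] [481.7 176.  132.9] [514.9 217.8 202.6]
[480 327  14  14 103] [452.3  22.  152.6] [ 356.5 -144.3   -1. ] [527.4 160.7 283.9]
```

View pics/w2.png

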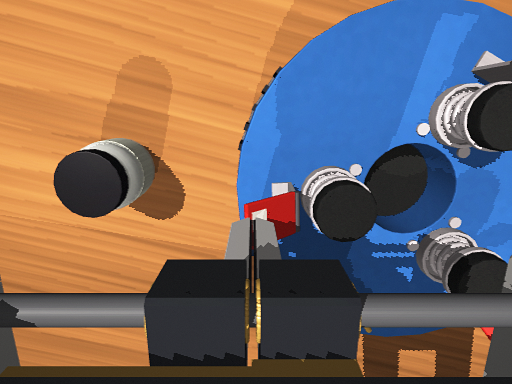

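Emit:
{"method": "drive_tool", "body": {"rows": [[-1,8,0,0,0],[-1,14,0,0,0],[-1,18,0,0,0],[-1,22,0,0,0],[-1,26,0,0,0],[-1,30,0,0,0],[-1,33,0,0,0],[-1,36,0,0,0],[-1,38,0,0,0],[-1,38,0,0,0],[-1,38,0,0,0]]}}

```text
clock: 13.38
eef_pos: [492.3, 210.8, 140.2]
ee_rot: [[0.0, 0.246, -0.969], [0.0, -0.969, -0.246], [-1.0, -0.0, -0.0]]
wrist_force: [-1.2, 0.3, 5.5]
gripper_width: 0.005
```

Now retract, straight up, and look.

Emit:
{"method": "drive_tool", "body": {"rows": [[-1,-5,0,0,0],[-1,-40,0,0,0],[-1,-80,0,0,0],[-1,-120,0,0,0],[-1,-120,30,50,0],[-1,-120,60,100,0],[-1,-120,60,100,0],[-1,-120,60,100,0],[-1,-120,60,100,0]]}}

```text
clock: 14.5
eef_pos: [411.3, 128.5, 259.8]
ee_rot: [[0.001, 0.247, -0.969], [0.0, -0.969, -0.247], [-1.0, 0.0, -0.001]]
wrist_force: [-0.6, -0.2, 0.2]
gripper_width: 0.009
```

```bash
python3 - <<'E'
from h import *
o=ctrl.get_obs(); p=o["eef_pos"]; R=np.array(o["ee_rot"])
c=ctrl.capture("wrist"); print(o["clock"],p.round(1),o["wrist_force"].round(2))
d=c["range_z"]; v,u=np.mgrid[:384,:512]
P=np.stack([(u-c["cx"])/c["fx"]*d,(v-c["cy"])/c["fy"]*d,d],-1)
T=c["T_tool_cam"]; W=(P@T[:3,:3].T+T[:3,3])@R.T+p
hsv=cv2.cvtColor(c["pixels"],cv2.COLOR_BGR2HSV)
m=((hsv[...,0]<8)|(hsv[...,0]>172))&(hsv[...,1]>140)&(hsv[...,2]>70)&(d>0)
n,l,st,ce=cv2.connectedComponentsWithStats(m.astype(np.uint8))
for i in range(1,n):
    if st[i,4]>100:
        Q=W[l==i]; print(st[i],np.median(Q,0).round(1),np.percentile(Q[:,2],[5,95]).round(1))
for x,y in ((512,146),(600,63),(484.5,28.4)):
    k=np.hypot(W[...,0]-x,W[...,1]-y)<14; k&=W[...,2]>130; print("cap z",k.sum(),np.median(W[k][:,2]).round(1) if k.any() else None)
s=ctrl.capture("scene")
cv2.imwrite("pics/f.png",np.hstack([cv2.resize(c["pixels"],(400,300)),cv2.resize(s["pixels"][130:280,200:400],(400,300))]))
E
```

```text
14.5 [411.3 128.5 259.8] [-0.62 -0.16  0.21]
[ 171   62   51   39 1433] [495.3 197.6 132.3] [131.  133.6]
[ 376  164   60   54 1357] [448.6  -7.8 144.7] [134.1 159. ]
cap z 852 141.2
cap z 223 141.9
cap z 740 142.0
```

View pics/f.png

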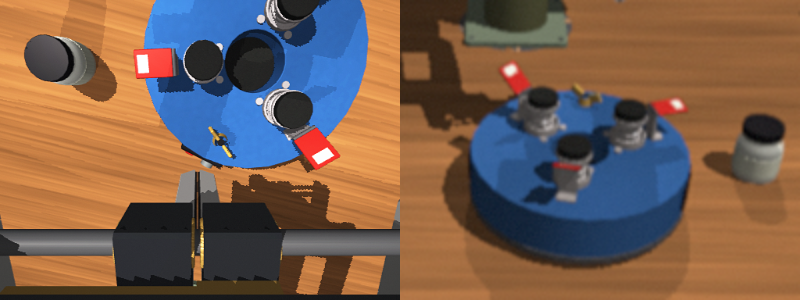

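The left tag lies level at z 132 and the left cap sits 0.8 mm lower than the others, as the tired one should. The right and far tags still stand, so I am handing in.

```bash
python3 -c "
from cell import ctrl
print(ctrl.close_job())"
```

```text
the job is handed in; nothing more can be done
None
```

The left seat is the soft one, and I pushed its red tag down flat. The job is handed in; the last reading before that was at 14.5 s.

- **Presses:** I pressed the left, far and right caps in turn with the shut fingers, about 7 mm each. The wrist force read 2.6 N on the left, 6.9 N on the far and 8.9 N on the right.
- **Left tag:** in the last wrist picture its face is level, at 131–134 mm.
- **Right tag:** it still slopes up, from 134 to 159 mm.
- **Far tag:** I judged it standing only from the scene picture, and did not measure it again after the press. I never touched it.
- **Caps:** all are back up, with the tops at 141.2 mm (left), 141.9 mm (far) and 142.0 mm (right). The lower left cap fits the tired spring's sag.
- **Loose things:** the wing nut and jar look undisturbed in the pictures. I did not measure the loose things' positions again, and the screwdriver and brush were outside the last views. The arm touched none of them.

The gripper is clear of everything, and no check failed or disagreed.

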